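Whistle from behind the bottle opener

ROBOT

A 7-joint arm with a two-finger parallel gripper is mounted at the origin on the work surface. World frame = base frame: x ahead of the robot, y to its left, z up, the work surface at z = 0. Lengths are in m, angles in rad, forces in N, time in s.
With the tool pointing down it reaches from about 0.425 to 0.875 m from the base axis. Payload 8.4 kg.
Tool frame: the origin (TCP) lies at the very end of the fingers, on their centre line; the grasp point (between the pads) lies 19 mm behind it; z points along the fingers, y is the line along which they close (so a half turn about z gives the same grasp; the last joint's range is limited). The gripper opens to 87 mm and grips with 3 to 60 N. Pads are 19 mm wide; open, the fingers measure 117 mm over their backs; the gripper's body (75 mm by 190 mm) begins 51 mm behind the grasp point.
Start: joints at [-1.305, 0.333, 0.04, 1.465, -0.013, 1.343, -0.059], TCP at [0.232, 0.607, 0.194] pointing down, gripper open.
Joint ranges: [-2.58, 2.58], [-0.38, 2.09], [-1.3, 1.39], [0.25, 2.4], [-1.5, 4.64], [0.08, 2.09], [-2.65, 2.65]. Speed limits (rad/s): [2.22, 2.22, 2.79, 2.79, 3.14, 3.14, 3.14].

INTERFACE

Orientations are given as a rotation vector (axis times angle).
In Python, from plant import env gives the robot as it stands.
- The arm moves only by the tool servo_tool, never from a script. Its argument "moves" is a list of rows, each a list of 7 numbers: the closure, from 0 (fully open) to 1 (shut), then the shift along the tool's x, y, z in mm, then the turn, a rotation vector about the tool's x, y, z in degrees. A call has 1 to 8 rows; each row shifts and turns the commanded pose from where the row before left it, along the tool's axes as they then stand; what a row does not reach is not made up. A row lasts 1/8 s, in which the tool goes at most 62.5 mm and 10.7 degrees, less where a joint would pass 70% of its speed; a pose out of reach is approached as far as the arm can. A call with a gripper value outside its range is refused whole. The fingers move at their own pace and stop on an object; "grip_force" is the grip in N (left out, the last holds). Time passes only in rows, so rows that do not move let the fingers close. It gives the time, the measured TCP pose, the force, the opening and the grip force at its end, in the units of the state.
- env.read_state(): the state, without advancing time (a new reading comes with each control period).
- env.read_camera(name): name is "scene" or "top" or "wrist"; returns a dict with "frame" (384x512x3 uint8, blue, green, red), "depth" (384x512 float32, m along the optical axis (not along the pixel's ray), 0 where there is no reading), "fx", "fy", "cx", "cy" (pixels), "k1" (the pictures are not rectified: a ray, as slopes to the right and down, at radius r is drawn at 1 + k1 r^2 times it, then the intrinsics apply), "R" (3x3) and "t" (3): a world point X has camera coordinates R X + t; the wrist camera has in their place "mount" (4x4, takes a point from camera to tool coordinates, whose origin is the TCP and whose axes are the flange's). Camera axes: x right, y down, z forward; pixel columns grow to the right and rows downward; lengths in m; the calibration is good to about 2 mm. A picture is of the moment at which its call begins: read the wrist's pose just before it.
- env.sign_off(): hands the job in; it is judged then, once.
The state is a dict: "t": time; "q": joint angles; "dq": joint speeds; "effort": joint torques, N m; "ee_pos": TCP position; "ee_rot": TCP orientation; "wrist_force": force on the tool from outside, world axes, zero at the start; "ft_torque": the same for the moment, N m; "opening": finger opening in m; "finger_force": force on a finger pad.
Only numpy, scipy, OpenCV 4.12 (cv2) and the standard library are available. Lean on these libraries where they do the work, as an engineer would, in place of code of your own. Each camera call takes 0.05 s, during which the arm holds its last target. There are 200 camera calls.

TASK

The whistle hangs behind the bottle opener on one hook of the key rack. Hang the opener on the other, empty hook and slide it back gently until it presses lightly, for a moment, into the sprung rubber buffer (a few newtons, no hard shove), and leave it hanging there at the back; then take the whistle off its hook and set it down in the ring dish without dropping it. Do not strain the hooks and leave everything else where it is.

Things in the scene. Friction and masses are not known exactly. Their poses are not given: they have to be found in the camera images.
- rack: free-standing wooden key rack, fixed: board 310 mm wide, 40 high, 18 thick, top 195 mm above the table, on two end posts and a flat foot; open below. Origin on the table under the middle of the board's front face; x away from the robot, y left along the board, z up. Two equal hooks stick out of its front 150 mm apart; which one is empty varies.
- full_hook: chrome hook carrying opener and whistle, fixed. Origin on its axis at the board's front face, 175 mm above the table; axes as the rack. Round rod 6 mm thick, level along its -x (towards the robot) for 105 mm, then rising at 45 degrees to a tip centre at x = -118, z = +13 mm. 34 mm square wall plate, 4 mm thick, at the root.
- spare_hook: rod of the empty hook, fixed: shape and frame as full_hook. A rubber buffer disc, 32 mm across, sits on it. Where it is clamped differs each time and is not reported: its front face is anywhere from x = -24 to -54 mm, to be found by feel. It is sprung: about 2.5 N per mm, 7 mm of travel.
- spare_plate: wall plate of the spare hook with its sleeve and rubber buffer (not the rod); origin (at the root, not at the buffer) and axes as spare_hook. A push of 5 to 8 N, kept for half a second, seats the opener; under 3 N is too little, over 14 N too much. The buffer follows back when let go.
- opener: steel bottle opener, 137 x 42 x 6 mm, 140 g, front item, 75-85 mm from the board. Origin: middle of its hanging eye; x thickness (along the hook), y width, z up. Hole 22 mm wide, from 12 below the origin to a gabled peak 13 above; hung, the rod axis lies 9 mm above the origin. Straight side edges (grip, rod between the fingers) from 25 below to 3 above; top 22 above, bottom 115 below.
- whistle: red plastic whistle with eye, 86 x 34 mm, eye 6 mm thick, 30 g, rear item, 30-38 mm from the board. Origin: middle of its eye; x along the hook, y width, z up. Hole 20 mm wide, 12 below the origin to a gabled peak 13 above; hung, the rod axis is 9 mm above the origin. Side edges from 25 below to 3 above; top 22 above. Chamber 26 mm across; mouthpiece ends 64 below.
- whistle_middle (a point): middle of the whistle, 25 mm below its origin along its z. The mouthpiece is a flat tongue 8 mm thick on the chamber's +x side, so the whistle, let go upright on its mouthpiece, tips over to its own -x and comes to lie.
- dish: white ceramic ring dish, loose, in the tray: 126 mm across the rim, 26 mm high, flat inside floor 84 mm across and 6 mm above its underside, flared wall. Origin at the centre of its underside, z up.
- tray: dark wooden tray, fixed, 210 x 400 mm, walls 30 mm high, floor 8 mm thick; the dish stands on it. Origin on the table at its centre, long side along y.
- remote: black remote control with rubber keys, 150 x 44 x 18 mm, lying flat in the tray; leave alone. Origin at the centre of its underside.
- torch: pocket torch, 96 x 32 x 30 mm, lying in the tray; leave alone. Origin at the centre of its underside.
- tin: round balm tin, 48 mm across, 18 mm high, in the tray; leave alone. Origin at the centre of its underside.
- tape_measure: tape measure, 55 x 30 x 50 mm, on the table left of the rack; leave alone. Origin at the centre of its underside.
- candle: lidded candle jar, 72 mm across, 75 mm high, on the table left of the rack; leave alone. Origin at the centre of its underside.
- glasses_case: spectacle case, 70 x 155 x 42 mm, on the table right of the rack; leave alone. Origin at the centre of its underside.

How it is judged:
By the outcome, as a careful person would: the job done as asked, in the order asked, and still so for the second after the job is handed in, with the robot touching nothing.
It also fails if it takes over 59 s, if anything falls off the work surface, if the arm or the gripper's body presses on something with over 40 N, if the wrist force passes 120 N, or if a joint passes its speed limit or range.

## Working session

There is one attempt and no reset: what is moved stays moved. The work goes in short steps, Python scripts to look and compute and a tool call to move; the robot and the scene stay as the last step left them, time stands still between calls to the robot, and variables do not carry over. Pictures are saved under pics/ and viewed, at most 10 in all, crops included, and the job is handed in when it is done.

Besides the shell and the picture viewer there is one more tool, called after "Emit:" as name(argument=value, ...) on one line, values as JSON. servo_tool: Moves the arm, as the interface text tells. Its arguments: {"type":"object","properties":{"moves":{"type":"array"},"grip_force":{"type":"number"}},"required":["moves"]}

```bash
mkdir -p pics; ls
cat > h.py <<'E'
import numpy as np, cv2
from scipy.spatial.transform import Rotation as Ro
from plant import env
np.set_printoptions(precision=4,suppress=True)
def cam(n):
    s=env.read_state(); c=env.read_camera(n)
    if n=="wrist":
        M=np.array(c["mount"]); Rt=Ro.from_rotvec(s["ee_rot"]).as_matrix()
        c["Rc"]=Rt@M[:3,:3]; c["o"]=Rt@M[:3,3]+np.array(s["ee_pos"])
    else:
        R=np.array(c["R"]); c["Rc"]=R.T; c["o"]=-R.T@np.array(c["t"])
    return c
def ray(c,uv):
    K=np.array([[c["fx"],0,c["cx"]],[0,c["fy"],c["cy"]],[0,0,1.]])
    p=cv2.undistortPoints(np.array(uv,float).reshape(-1,1,2),K,np.array([c["k1"],0,0,0.]))[:,0]
    return np.c_[p,np.ones(len(p))]
def pts(c,uv):
    uv=np.atleast_2d(uv); d=c["depth"][np.round(uv[:,1]).astype(int),np.round(uv[:,0]).astype(int)]
    return (ray(c,uv)*d[:,None])@c["Rc"].T+c["o"]
def cloud(c):
    v,u=np.mgrid[:384,:512]; uv=np.c_[u.ravel(),v.ravel()]
    P=pts(c,uv).reshape(384,512,3); P[c["depth"]==0]=np.nan; return P
def proj(c,X):
    p=(np.atleast_2d(X)-c["o"])@c["Rc"]; p=p[:,:2]/p[:,2:]
    p=p*(1+c["k1"]*(p**2).sum(1,keepdims=True)); return p*[c["fx"],c["fy"]]+[c["cx"],c["cy"]]
def onplane(c,uv,z):
    r=ray(c,np.atleast_2d(uv))@c["Rc"].T; return c["o"]+r*((z-c["o"][2])/r[:,2:])
E
python3 - <<'E'
from h import *
s=env.read_state(); print(s)
a=cam("scene");b=cam("top")
for n,c in(("scene",a),("top",b)): print(n,c["o"],c["Rc"][:,2],c["fx"],c["k1"]); cv2.imwrite(f"pics/{n}0.png",c["frame"])
import pickle; pickle.dump((a,b),open("c0.pkl","wb"))
E
```

```text
pics
{'t': 0.0, 'q': array([-1.3052,  0.3339,  0.0399,  1.4663, -0.0134,  1.3433, -0.0585]), 'dq': array([-0.0006,  0.0008,  0.0007, -0.0003, -0.0006,  0.0003, -0.0004]), 'effort': array([  0.0009, -65.635 ,   1.3355, -40.3794,  -0.0598,   0.0446,
         0.0001]), 'ee_pos': array([0.2317, 0.6067, 0.193 ]), 'ee_rot': array([-0.5699, -3.0893,  0.0025]), 'wrist_force': array([-1.1571,  0.1821,  0.4161]), 'ft_torque': array([-0.0422, -0.0111, -0.0321]), 'finger_force': 0.0, 'opening': 0.08697168464291559}
scene [0.8949 0.4992 1.122 ] [-0.2947 -0.4566 -0.8395] 428.88664700037697 -0.02460227245283796
top [ 0.3864 -0.0508  1.4582] [ 0.1375  0.0146 -0.9904] 412.5327191567855 0.020826418375810417
```

View pics/scene0.png

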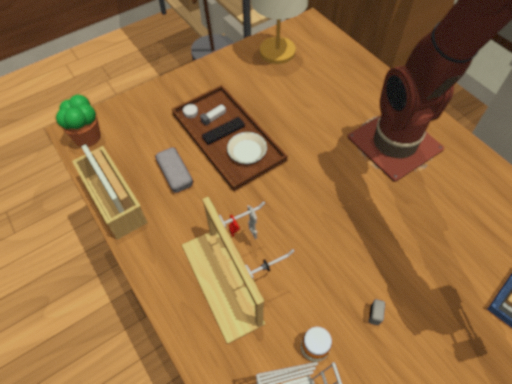

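View pics/top0.png

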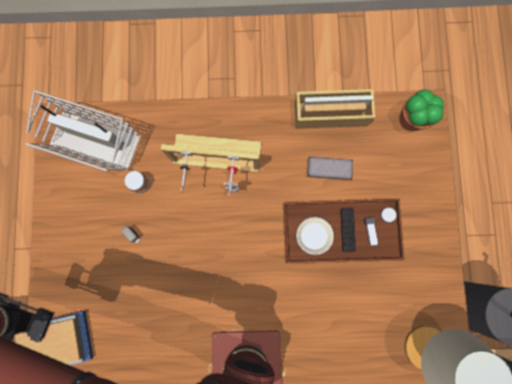

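Scene and top views: the rack is at top ≈(211,150). The full hook with red whistle and opener is at ≈(233,180), the spare hook at ≈(184,178), and the dish at ≈(315,236) in the tray. Candle ≈(135,181), tape measure ≈(131,234).

Run:
```python
from h import *
import pickle; a,b=pickle.load(open("c0.pkl","rb"))
for n,c,box in(("top",b,(155,125,270,200)),("scene",a,(180,195,300,340))):
    P=cloud(c); u0,v0,u1,v1=box; Q=P[v0:v1,u0:u1].reshape(-1,3)
    m=(Q[:,2]>.187)&(Q[:,2]<.203); T=Q[m]
    r=cv2.minAreaRect((T[:,:2]*1000).astype(np.float32)); print(n,"board top",len(T),r,np.nanmedian(T[:,2]))
    print(cv2.boxPoints(r))
    print("range",np.nanmin(Q[:,2]),np.nanmax(Q[:,2]))
# hook tips
for n,c,uvs in(("top",b,[(182,189),(231,190),(185,170),(234,168)]),("scene",a,[(293,252),(264,206)])):
    for uv in uvs:
        u,v=uv; 
        Q=cloud(c)[v-4:v+5,u-4:u+5].reshape(-1,3); print(n,uv,Q[np.nanargmax(Q[:,2])], onplane(c,uv,.188))
for n,c,box in(("top",b,(285,200,345,270)),("scene",a,(220,125,275,170))):
    P=cloud(c);u0,v0,u1,v1=box;F=c["frame"][v0:v1,u0:u1].astype(int);m=(F.min(2)>140);Q=P[v0:v1,u0:u1][m]
    r=cv2.minEnclosingCircle((Q[:,:2]*1000).astype(np.float32)); print(n,"dish",r,m.sum(),np.nanpercentile(Q[:,2],[2,50,98]))
```

```text
top board top 642 ((639.2310180664062, 100.94097900390625), (309.5365295410156, 141.6199951171875), 82.28754425048828) 0.19506921596561477
[[548.2914 -42.9244]
 [688.6303 -61.9301]
 [730.1706 244.8064]
 [589.8317 263.812 ]]
range -0.0096470470672676 0.20322559492987935
scene board top 1001 ((641.7171020507812, 98.54615783691406), (309.8128662109375, 138.174072265625), 82.69514465332031) 0.19464293242634645
[[553.4946 -46.3187]
 [690.5472 -63.8873]
 [729.9396 243.411 ]
 [592.887  260.9796]]
range -0.008389408524239972 0.2001910490021196
top (182, 189) [0.5818 0.1832 0.1913] [[0.5822 0.1807 0.188 ]]
top (231, 190) [0.5616 0.0373 0.1901] [[0.5742 0.0278 0.188 ]]
top (185, 170) [0.647  0.1664 0.1953] [[0.6422 0.1709 0.188 ]]
top (234, 168) [0.6442 0.017  0.185 ] [[0.6436 0.0168 0.188 ]]
scene (293, 252) [0.583  0.1835 0.191 ] [[0.5851 0.1866 0.188 ]]
scene (264, 206) [0.5672 0.0324 0.1921] [[0.5684 0.043  0.188 ]]
top dish ((432.0894470214844, -248.903076171875), 65.53108215332031) 1084 [0.0072 0.0172 0.0369]
scene dish ((422.4679260253906, -249.5299072265625), 73.85941314697266) 906 [0.0096 0.0171 0.0363]
```

Emit:
servo_tool(moves=[[0,0,0,-45,0,0,-6.5],[0,0,0,-45,0,0,-6.5],[0,0,0,-47,0,0,0],[0,-36,-48,0,0,0,0],[0,-36,-48,0,0,0,0],[0,-36,-48,0,0,0,0],[0,-36,-48,0,0,0,0],[0,-36,-48,0,0,0,0]])

```text
t: 1.1
ee_pos: [0.3778, 0.3427, 0.3306]
ee_rot: [-0.217, -3.134, 0.0]
wrist_force: [0.9, 0.4, -0.7]
opening: 0.0873
finger_force: 0.0
```

Emit:
servo_tool(moves=[[0,-36,-48,0,0,0,0],[0,-36,-48,0,0,0,0],[0,-36,-48,0,0,0,0],[0,-36,-48,0,0,0,0],[0,-36,-48,0,0,0,0],[0,-36,-48,0,0,0,0],[0,0,0,0,0,0,0]])

```text
t: 1.98
ee_pos: [0.5524, 0.0242, 0.3305]
ee_rot: [-0.229, -3.133, 0.004]
wrist_force: [-0.6, 0.9, 0.1]
opening: 0.0873
finger_force: 0.0
```

Run:
```python
from h import *
import pickle
s=env.read_state(); print({k:s[k] for k in("t","q","ee_pos","ee_rot","wrist_force")}); print(Ro.from_rotvec(s["ee_rot"]).as_matrix())
c=cam("wrist"); print(np.array(c["mount"]),c["fx"],c["o"],c["Rc"][:,2]); cv2.imwrite("pics/w1.png",c["frame"]); pickle.dump(c,open("w1.pkl","wb"))
for X in [(.6024,.0298,.175),(.565,.035,.188),(.585,.1835,.188)]: print(proj(c,X))
```

```text
{'t': 1.975, 'q': array([-0.6385,  0.0933,  0.5641,  1.496 , -0.0476,  1.567 ,  1.3485]), 'ee_pos': array([0.5524, 0.0242, 0.3305]), 'ee_rot': array([-0.2293, -3.1331,  0.0036]), 'wrist_force': array([-0.5802,  0.8503,  0.1412])}
[[-0.9893  0.1456 -0.0003]
 [ 0.1456  0.9893 -0.0023]
 [-0.0001 -0.0023 -1.    ]]
[[-0.0005 -0.9589 -0.2839  0.0773]
 [ 1.     -0.0001 -0.0013  0.001 ]
 [ 0.0012 -0.2839  0.9589 -0.1928]
 [ 0.      0.      0.      1.    ]] 337.7986740262007 [0.4761 0.0369 0.5233] [ 0.2804 -0.0448 -0.9588]
[[268.491  207.3908]]
[[268.9102 177.0331]]
[[415.6524 175.3397]]
```

View pics/w1.png

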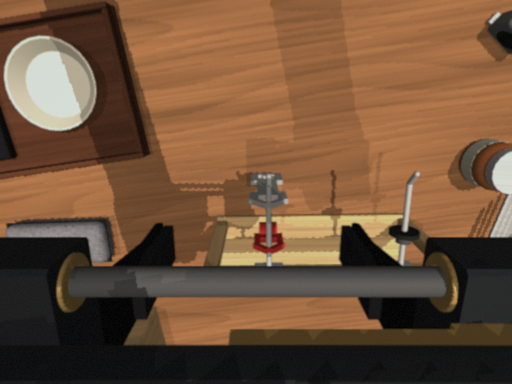

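Wrist view: the opener is at ≈(268,198), the whistle's eye at ≈(268,240) and the full hook's tip at ≈(267,177). The spare hook's tip is at ≈(416,175), with its black buffer at ≈(404,233).

Run:
```python
from h import *
import pickle; c=pickle.load(open("w1.pkl","rb")); a,b=pickle.load(open("c0.pkl","rb"))
ex=np.array([.991,-.134,0]);ey=np.array([.134,.991,0]);ez=np.array([0,0,1])
root=np.array([.6817,.0191,.175]);B=np.c_[ex,ey,ez]
for n,k in(("w",c),("top",b),("scene",a)):
    P=cloud(k);L=(P-root)@B*1000
    for nm,y0 in(("full",0),("spare",150)):
        print(n,nm)
        for x0 in range(-125,20,5):
            m=(L[...,0]>=x0)&(L[...,0]<x0+5)&(abs(L[...,1]-y0)<27)&(L[...,2]>-14)
            if n!="w" and x0>-20: continue
            q=L[m]
            if len(q): print(x0,len(q),"y",np.round([q[:,1].min(),np.median(q[:,1]),q[:,1].max()],1),"z",np.round([q[:,2].min(),np.median(q[:,2]),q[:,2].max()],1))
```

```text
w full
-125 14 y [-3.  -0.9  1.2] z [15.2 17.1 18.6]
-120 19 y [-3.9 -0.9  1.2] z [12.9 16.1 18.9]
-115 22 y [-3.9 -1.8  1.4] z [ 7.  11.1 13.9]
-110 19 y [-3.8 -1.7  1.5] z [1.6 7.  9.4]
-105 29 y [-3.8 -1.7  1.5] z [1.5 4.5 5.9]
-100 26 y [-3.8 -1.2  1.6] z [1.6 4.1 5.9]
-95 25 y [-3.8 -0.7  1.5] z [1.4 4.4 6. ]
-90 246 y [-22.5  -0.7  20.7] z [-13.7   1.2  12.1]
-85 85 y [-22.6  -1.8  20.8] z [-7.4  4.2 11.4]
-80 23 y [-2.9 -0.7  1.5] z [3.5 4.6 6.2]
-75 20 y [-2.9 -0.7  1.5] z [2.7 4.4 6.2]
-70 21 y [-2.9 -0.8  1.5] z [2.2 4.5 6. ]
-65 21 y [-2.9 -0.7  1.5] z [3.1 4.4 5.4]
-60 21 y [-2.9 -0.8  1.5] z [3.2 4.3 5.3]
-55 22 y [-3.  -0.8  1.5] z [3.4 4.3 6.2]
-50 18 y [-3.  -0.8  1.4] z [3.8 4.8 6.1]
-45 23 y [-3.  -0.8  1.5] z [2.  4.4 5.8]
-40 151 y [-17.7  -0.8  16.5] z [-13.9   1.3  10.3]
-35 126 y [-17.8  -0.9  16.6] z [-8.5  5.6 10.9]
-30 20 y [-16.7  -0.9  11.7] z [-2.9  4.8  9.4]
-25 21 y [-3.1 -0.9  1.4] z [2.9 4.5 5.9]
-20 19 y [-3.1 -0.9  1.4] z [3.1 4.6 6.1]
-15 15 y [-3.2 -0.9  1.4] z [2.2 4.4 6.8]
-10 63 y [-17.1   4.2  16.2] z [-13.2 -10.   -5.6]
-5 19 y [-24.4   6.5  
[... 4440 characters left out ...]
4.9]
-90 5 y [146.6 148.7 150.1] z [0.2 1.2 4.3]
-85 4 y [146.2 147.8 150.2] z [1.6 1.7 3.5]
-80 4 y [146.2 148.7 150.3] z [0.5 1.4 3.2]
-75 6 y [144.5 148.  150.8] z [-0.2  1.5  4.4]
-70 6 y [145.8 148.5 150.2] z [-1.4  2.5  3.2]
-65 6 y [145.4 149.  151. ] z [-0.5  2.1  5.1]
-60 5 y [145.4 149.1 150.9] z [-0.8  1.2  4.2]
-55 4 y [144.7 149.4 154.4] z [ 5.2  8.3 13.7]
-50 38 y [133.  153.2 164.3] z [-10.4  11.   17.1]
-45 19 y [140.2 150.1 156.5] z [ 0.3  7.3 16.8]
-40 15 y [140.8 150.7 155.6] z [-6.1  4.5  9.3]
-35 6 y [146.  148.9 151.6] z [0.5 1.5 2.9]
-30 5 y [145.7 148.4 151.4] z [-2.7  0.5  3.9]
-25 5 y [145.9 148.7 150.4] z [0.6 1.4 2.4]
-20 5 y [145.6 149.6 150.4] z [-0.5  1.4  5. ]
```

Emit:
servo_tool(moves=[[0,-41.7,11.9,0,0,0,-1],[0,0,0,40,0,0,0],[0,0,0,40,0,0,0],[0,0,0,40,0,0,0],[0,0,0,40,0,0,0],[0,0,0,34,0,0,0],[0,0,0,0,0,0,0]])

```text
t: 2.9
ee_pos: [0.5922, 0.0374, 0.1344]
ee_rot: [-0.185, -3.131, 0.001]
wrist_force: [-0.5, -0.1, 0.2]
opening: 0.087
finger_force: 0.0
```

Run:
```python
from h import *
import pickle
s=env.read_state(); print({k:s[k] for k in("t","q","ee_pos","ee_rot","wrist_force")}); print(Ro.from_rotvec(s["ee_rot"]).as_matrix())
c=cam("wrist"); cv2.imwrite("pics/w2.png",c["frame"]); pickle.dump(c,open("w2.pkl","wb"))
Rt=Ro.from_rotvec(s["ee_rot"]).as_matrix(); L=(cloud(c)-s["ee_pos"])@Rt*1000
# tool frame points: steel top of opener: z between -60 and -35
for z0 in range(-65,-20,4):
    m=(L[...,2]>=z0)&(L[...,2]<z0+4)&(abs(L[...,1])<28)&(L[...,0]<60)&(L[...,0]>-30); q=L[m]
    if len(q): print(z0,len(q),np.round(np.percentile(q[:,0],[2,25,50,75,98]),1),np.round(np.percentile(q[:,1],[1,50,99]),1))
```

```text
{'t': 2.9, 'q': array([-0.596 ,  0.284 ,  0.5517,  1.704 , -0.1578,  1.2035,  1.4479]), 'ee_pos': array([0.5922, 0.0374, 0.1344]), 'ee_rot': array([-0.1855, -3.1309,  0.0013]), 'wrist_force': array([-0.5006, -0.061 ,  0.1827])}
[[-0.993   0.1181 -0.0052]
 [ 0.1181  0.993  -0.0005]
 [ 0.0051 -0.0011 -1.    ]]
-61 97 [26.7 28.2 29.  29.8 31.2] [-8.5 -6.  -3.8]
-57 113 [22.9 24.7 26.3 30.2 31.5] [-9.  -6.  -3.4]
-53 134 [-3.7 -2.3 18.4 21.  23.5] [-13.   -6.   -0.1]
-49 604 [-29.   -3.4  -1.8   7.4  18.2] [-16.7  -6.4   3.2]
-45 528 [-28.3  -4.   -2.    4.3  14.3] [-20.6  -5.5   7.8]
-41 295 [-8.  -5.5 -3.1 -2.1 -1.4] [-27.2 -13.7  13.6]
-37 245 [-7.8 -4.6 -2.4 -2.  -1.4] [-27.5   5.9  15.4]
-33 138 [-4.1 -2.4 -2.1 -1.8 -1.3] [-27.3  -6.6  15. ]
-29 129 [-4.9 -2.4 -2.1 -2.  -1.6] [-27.4 -17.6  14.2]
-25 364 [-8.1 -5.9 -3.6 -2.2 -1.6] [-27.2  -3.1  13.6]
-21 212 [-7.9 -2.5 -2.2 -2.  -1.5] [-26.9  -3.7  14. ]
```

View pics/w2.png

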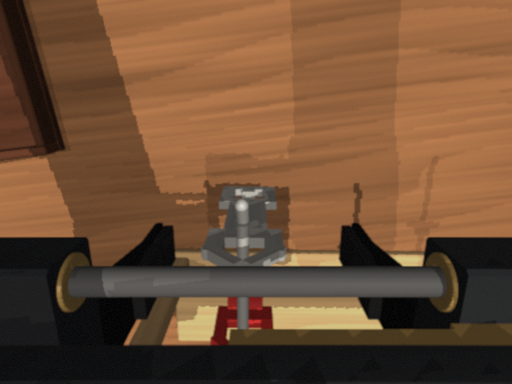

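Wrist view near: the opener's eye is centred at ≈(243,245), about 6 mm to the right of the finger centre line (tool −y) and 5 mm ahead, so I correct by that. Its height agrees (top 52 mm above the TCP).

Emit:
servo_tool(moves=[[0,-5,-6.3,0,0,0,0],[0,0,0,0,0,0,0],[0.45,0,0,0,0,0,0],[0.6,0,0,0,0,0,0],[0.7,0,0,0,0,0,0],[0.7,0,0,0,0,0,0]], grip_force=25)

```text
t: 3.7
ee_pos: [0.5986, 0.029, 0.1368]
ee_rot: [-0.189, -3.136, 0.0]
wrist_force: [0.1, -0.5, 0.2]
opening: 0.0549
finger_force: 0.0
```

Emit:
servo_tool(moves=[[0.7,0,0,0,0,0,0],[0.7,0,0,0,0,0,0],[0.7,0,0,0,0,0,0],[0.7,0,0,0,0,0,0]])

```text
t: 4.2
ee_pos: [0.5987, 0.0293, 0.1369]
ee_rot: [0.189, 3.136, 0.001]
wrist_force: [0.4, 1.7, 0.1]
opening: 0.0406
finger_force: 23.3
```

Emit:
servo_tool(moves=[[0.7,0,0,-5,0,0,0],[0.7,0,0,-4,0,0,0],[0.7,10,0,0,0,0,0],[0.7,8,0,0,0,0,0],[0.7,8,0,-7,0,0,0],[0.7,8,0,-7,0,0,0],[0.7,10,0,-1,0,0,0],[0.7,15,0,0,0,0,0]])

```text
t: 5.2
ee_pos: [0.5394, 0.0361, 0.161]
ee_rot: [0.189, 3.136, -0.0]
wrist_force: [-0.2, 0.2, -0.8]
opening: 0.0411
finger_force: 23.1
```

Emit:
servo_tool(moves=[[0.7,25,0,0,0,0,0],[0.7,0,0,0,0,0,0]])

```text
t: 5.45
ee_pos: [0.5134, 0.0395, 0.1607]
ee_rot: [-0.188, -3.135, -0.001]
wrist_force: [0.2, 0.4, -1.4]
opening: 0.041
finger_force: 23.3
```

Run:
```python
from h import *
import pickle
s=env.read_state(); print({k:s[k] for k in("t","ee_pos","ee_rot","wrist_force","opening","finger_force")}); Rt=Ro.from_rotvec(s["ee_rot"]).as_matrix(); print(Rt)
c=cam("wrist"); cv2.imwrite("pics/w3.png",c["frame"]); pickle.dump(c,open("w3.pkl","wb"))
P=cloud(c); L=(P-s["ee_pos"])@Rt*1000
for z0 in range(-65,-20,4):
    m=(L[...,2]>=z0)&(L[...,2]<z0+4)&(abs(L[...,1])<28)&(L[...,0]<30)&(L[...,0]>-20); q=L[m]
    if len(q): print(z0,len(q),np.round(np.percentile(q[:,0],[2,25,50,75,98]),1),np.round(np.percentile(q[:,1],[1,50,99]),1))
ex=np.array([.991,-.134,0]);ey=np.array([.134,.991,0]);B=np.c_[ex,ey,[0,0,1]]
K=(P-[.6817,.0191,.175])@B*1000
for nm,y0 in(("full",0),("spare",149)):
    for x0 in range(-130,0,8):
        m=(K[...,0]>=x0)&(K[...,0]<x0+8)&(abs(K[...,1]-y0)<12)&(K[...,2]>-3); q=K[m]
        if len(q)>3: print(nm,x0,len(q),"y",np.round(np.percentile(q[:,1],[2,50,98]),1),"z",np.round(np.percentile(q[:,2],[2,50,98]),1),q[:,0].min())
print((s["ee_pos"]-[.6817,.0191,.175])@B*1000)
```

```text
{'t': 5.45, 'ee_pos': array([0.5134, 0.0395, 0.1607]), 'ee_rot': array([-0.1877, -3.1351, -0.0015]), 'wrist_force': array([ 0.174 ,  0.4208, -1.392 ]), 'opening': 0.04102832071393646, 'finger_force': 23.30132474658967}
[[-0.9929  0.1193 -0.0008]
 [ 0.1193  0.9929  0.001 ]
 [ 0.001   0.0009 -1.    ]]
-65 155 [ 8.3  8.8  9.1 10.  10.8] [-27.9 -20.5  27.8]
-61 203 [ 1.4  7.5  8.9  9.4 10.8] [-27.5 -20.5  27.7]
-57 241 [-0.4  5.4  8.8  9.4 10.7] [-27.7 -19.7  27.5]
-53 198 [-1.7  5.9  8.9  9.7 10.7] [-27.8 -19.7  27.6]
-49 528 [-3.   0.8  3.3  6.4 10.6] [-27.1  -0.6  27.2]
-45 528 [-3.9  1.6  4.4  6.1 10.5] [-27.1   0.8  27.3]
-41 460 [-6.5  1.8  4.7  6.  10.6] [-27.2  -4.9  27.3]
-37 483 [-7.5  1.7  4.7  5.7 10.5] [-26.9 -10.4  27.1]
-33 213 [-9.   5.1  5.5  8.7 10.5] [-27.1  12.3  27.6]
-29 137 [2.4 5.1 5.4 5.6 5.9] [-19.9  11.5  21. ]
-25 117 [4.9 5.3 5.6 5.8 6.3] [-20.3 -10.6  21.3]
-21 568 [-0.4  1.8  4.1  5.6  6.2] [-19.    0.2  20.3]
full -130 19 y [-2.4 -0.3  0.8] z [14.1 15.9 17.9] -123.4040887264843
full -122 84 y [-3.1 -0.8  2. ] z [12.6 16.8 18.5] -121.9574861522371
full -114 20 y [-3.1 -0.7  2.2] z [ 3.9  8.5 12.4] -113.38240849635268
full -106 8 y [-3.1  1.5  2.4] z [2.4 3.3 4.6] -105.67426574910411
spare -114 75 y [145.8 146.9 148.4] z [0.5 4.  7.1] -113.94126804652964
spare -106 95 y [146.  147.3 148.8] z [0.2 3.2 5.1] -105.99191691208071
spare -98 8 y [147.  147.9 148.7] z [2.3 4.1 4.7] -97.93994105161374
[-169.4826   -2.3524  -14.2546]
```

Emit:
servo_tool(moves=[[0.7,0,25,0,0,0,0],[0.7,0,35,0,0,0,0],[0.7,0,35,0,0,0,0],[0.7,0,35,0,0,0,0],[0.7,0,20.5,0,0,0,0],[0.7,0,0,0,0,0,0],[0.7,0,0,0,0,0,0]])

```text
t: 6.38
ee_pos: [0.5336, 0.1867, 0.1608]
ee_rot: [-0.192, -3.136, 0.001]
wrist_force: [-0.2, -0.5, -1.7]
opening: 0.0407
finger_force: 23.5
```

Run:
```python
from h import *
import pickle
s=env.read_state(); print({k:s[k] for k in("t","ee_pos","ee_rot","wrist_force","q")}); Rt=Ro.from_rotvec(s["ee_rot"]).as_matrix(); print(Rt)
c=cam("wrist"); cv2.imwrite("pics/w4.png",c["frame"]); pickle.dump(c,open("w4.pkl","wb"))
L=(cloud(c)-s["ee_pos"])@Rt*1000
for x0 in range(-160,30,6):
    m=(L[...,0]>=x0)&(L[...,0]<x0+6)&(abs(L[...,1])<28)&(L[...,2]<-20)&(L[...,2]>-75); q=L[m]
    if len(q)>3: print(x0,len(q),"y",np.round(np.percentile(q[:,1],[2,50,98]),1),"z",np.round(np.percentile(q[:,2],[2,50,98]),1),q[:,0].max())
```

```text
{'t': 6.375, 'ee_pos': array([0.5336, 0.1867, 0.1608]), 'ee_rot': array([-0.1918, -3.1357,  0.0014]), 'wrist_force': array([-0.1862, -0.5377, -1.6932]), 'q': array([-0.8076,  0.187 ,  0.4464,  1.7395, -0.0843,  1.2346,  1.1085])}
[[-0.9925  0.1219 -0.0001]
 [ 0.1219  0.9925 -0.0009]
 [-0.     -0.0009 -1.    ]]
-64 9 y [0.4 2.6 4.8] z [-23.9 -21.5 -20.2] -58.30764054556413
-58 19 y [-0.4  1.9  5.2] z [-30.  -27.  -22.9] -52.00411643531423
-52 89 y [-0.4  2.5  5.3] z [-32.7 -31.  -27.4] -46.01029603460727
-46 7 y [1.9 2.5 3.5] z [-31.3 -29.9 -29.3] -45.28321394019168
-16 5 y [-19.9 -19.9 -19.8] z [-73.1 -69.7 -34.5] -10.020008738672287
-10 129 y [-20.   20.9  21.2] z [-74.7 -43.8 -30.7] -4.018800526948736
-4 557 y [-20.    0.8  21.1] z [-56.4 -43.7 -33.3] 1.9955623192538683
2 1499 y [-20.3  -0.1  21.4] z [-58.6 -39.3 -20.6] 7.955603766890291
8 1519 y [-27.7 -20.4  27.7] z [-73.  -55.2 -31.6] 11.416565841962774
```

View pics/w4.png

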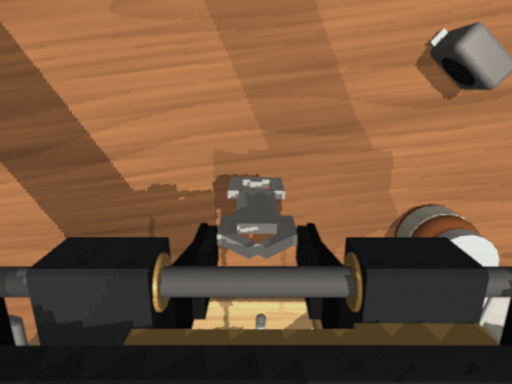

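Wrist view: the spare hook's tip shows at ≈(261,320), 2.4 mm to tool +y and ~50 mm ahead of the opener, at eye height. I shift +2 mm in y and thread.

Emit:
servo_tool(moves=[[0.7,-20,2,0,0,0,0],[0.7,-20,0,0,0,0,0],[0.7,-12,0,0,0,0,0],[0.7,-7,0,7,0,0,0],[0.7,-7,0,6,0,0,0],[0.7,-8,0,0,0,0,0],[0.7,0,0,0,0,0,0]])

```text
t: 7.3
ee_pos: [0.6075, 0.1813, 0.1478]
ee_rot: [0.19, 3.136, -0.001]
wrist_force: [0.2, -0.4, -0.7]
opening: 0.0409
finger_force: 23.5
```

Run:
```python
from h import *
import pickle
s=env.read_state(); print({k:s[k] for k in("t","ee_pos","wrist_force","ft_torque")}); Rt=Ro.from_rotvec(s["ee_rot"]).as_matrix()
c=cam("wrist"); cv2.imwrite("pics/w5.png",c["frame"][150:,100:420])
t=cam("scene"); cv2.imwrite("pics/s5.png",cv2.resize(t["frame"][180:310,200:330],None,fx=4,fy=4))
L=(cloud(c)-s["ee_pos"])@Rt*1000
for x0 in range(-100,40,6):
    m=(L[...,0]>=x0)&(L[...,0]<x0+6)&(abs(L[...,1])<15)&(L[...,2]<-20)&(L[...,2]>-75); q=L[m]
    if len(q)>3: print(x0,len(q),"y",np.round(np.percentile(q[:,1],[2,50,98]),1),"z",np.round(np.percentile(q[:,2],[2,50,98]),1),q[:,0].max())
```

```text
{'t': 7.3, 'ee_pos': array([0.6075, 0.1813, 0.1478]), 'wrist_force': array([ 0.2028, -0.4088, -0.6846]), 'ft_torque': array([0.0457, 0.0427, 0.0109])}
-52 23 y [-15.   11.1  13.3] z [-40.5 -38.3 -34.2] -46.03611303989515
-46 1371 y [-14.4  -0.8  12.9] z [-44.4 -34.1 -20.8] -40.09283087471741
-40 97 y [-4.2 -1.4  1.3] z [-32.9 -31.6 -29.5] -34.035978258807674
-34 20 y [-4.  -1.7  0.6] z [-32.9 -31.9 -30.8] -32.68269282681187
-16 68 y [-4.  -1.3  1.3] z [-33.2 -31.7 -30. ] -10.037664542810566
-10 37 y [-3.4 -0.3  1.3] z [-32.9 -32.  -30.6] -7.3606536269794045
-4 334 y [-14.3   0.3  14.4] z [-48.4 -44.  -20.5] 1.9982079339089867
2 998 y [-14.5  -1.1  14.4] z [-48.2 -40.  -22. ] 7.990387840105658
8 103 y [-3.9 -0.7  1.8] z [-35.  -32.2 -29.5] 13.947801997053954
14 83 y [-3.7 -1.1  1.8] z [-41.2 -37.7 -34. ] 19.96444378217666
20 114 y [-3.5 -0.8  1.8] z [-45.9 -43.6 -40.1] 25.923641966889686
26 52 y [-3.4 -1.   1.3] z [-45.8 -43.7 -41.7] 28.01550500841507
```

View pics/w5.png

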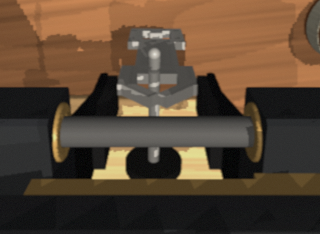

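Crop: the rod passes through the opener's eye at ≈(154,85), and the buffer disc is at ≈(152,163), ~40 mm behind the opener's rear face. Centring, lowering to hang and advancing.

Emit:
servo_tool(moves=[[0.7,-5,-1.5,4,0,0,0],[0.7,-8,0,3,0,0,0],[0.7,-8,0,0,0,0,0],[0.7,-8,0,0,0,0,0],[0.7,-4,0,0,0,0,0],[0.7,0,0,0,0,0,0]])

```text
t: 8.15
ee_pos: [0.6399, 0.1759, 0.1408]
ee_rot: [-0.19, -3.136, 0.0]
wrist_force: [-0.4, 0.6, -0.4]
opening: 0.041
finger_force: 23.5
```

Emit:
servo_tool(moves=[[0.7,-1.5,0,0,0,0,0],[0.7,0,0,0,0,0,0]])

```text
t: 8.4
ee_pos: [0.6411, 0.176, 0.1409]
ee_rot: [0.189, 3.136, 0.0]
wrist_force: [0.1, -0.1, -1.9]
opening: 0.0407
finger_force: 23.5
```

Emit:
servo_tool(moves=[[0.7,-1.5,0,0,0,0,0],[0.7,0,0,0,0,0,0]])

```text
t: 8.65
ee_pos: [0.6427, 0.1758, 0.1409]
ee_rot: [0.189, 3.136, 0.0]
wrist_force: [0.3, -0.2, -1.2]
opening: 0.0408
finger_force: 23.5
```

Emit:
servo_tool(moves=[[0.7,-1.5,0,0,0,0,0],[0.7,0,0,0,0,0,0]])

```text
t: 8.9
ee_pos: [0.6442, 0.1755, 0.1408]
ee_rot: [0.189, 3.136, -0.0]
wrist_force: [-0.4, -0.6, -1.5]
opening: 0.0411
finger_force: 23.5
```

Emit:
servo_tool(moves=[[0.7,-1,0,0,0,0,0],[0.7,0,0,0,0,0,0]])

```text
t: 9.15
ee_pos: [0.6452, 0.1754, 0.1408]
ee_rot: [0.189, 3.136, -0.0]
wrist_force: [0.3, -1.1, -1.9]
opening: 0.0407
finger_force: 23.5
```

Emit:
servo_tool(moves=[[0.7,-1,0,0,0,0,0],[0.7,0,0,0,0,0,0]])

```text
t: 9.4
ee_pos: [0.6462, 0.1753, 0.1409]
ee_rot: [0.189, 3.136, -0.0]
wrist_force: [0.1, -0.3, -0.8]
opening: 0.0412
finger_force: 23.5
```

Emit:
servo_tool(moves=[[0.7,-1,0,0,0,0,0],[0.7,0,0,0,0,0,0]])

```text
t: 9.65
ee_pos: [0.6472, 0.1751, 0.1408]
ee_rot: [0.189, 3.136, -0.0]
wrist_force: [0.1, 0.3, -1.6]
opening: 0.0409
finger_force: 23.5
```

Emit:
servo_tool(moves=[[0.7,-1,0,0,0,0,0],[0.7,0,0,0,0,0,0]])

```text
t: 9.9
ee_pos: [0.6482, 0.1751, 0.1408]
ee_rot: [-0.189, -3.136, 0.0]
wrist_force: [0.1, -0.5, -1.9]
opening: 0.0409
finger_force: 23.5
```

Emit:
servo_tool(moves=[[0.7,-1,0,0,0,0,0],[0.7,0,0,0,0,0,0]])

```text
t: 10.15
ee_pos: [0.6491, 0.175, 0.1408]
ee_rot: [-0.189, -3.136, 0.0]
wrist_force: [-0.2, 0.0, -1.1]
opening: 0.0411
finger_force: 23.5
```

Run:
```python
from h import *
s=env.read_state(); print(s["wrist_force"],s["ft_torque"]); Rt=Ro.from_rotvec(s["ee_rot"]).as_matrix()
c=cam("wrist"); cv2.imwrite("pics/w6.png",cv2.resize(c["frame"][190:310,180:320],None,fx=4,fy=4))
L=(cloud(c)-s["ee_pos"])@Rt*1000
m=(abs(L[...,1])<17)&(L[...,2]<-20)&(L[...,2]>-60)&(L[...,0]>-40)&(L[...,0]<20)
q=L[m]; h,e=np.histogram(q[:,0],bins=range(-40,21,1))
for a,b in zip(e,h): 
    k=q[(q[:,0]>=a)&(q[:,0]<a+1)]
    if b: print(a,b,np.round(np.percentile(k[:,2],[2,50,98]),1),np.round(np.percentile(k[:,1],[2,50,98]),1))
```

```text
[-0.2289  0.0461 -1.0578] [ 0.0866  0.0489 -0.0109]
-40 16 [-39.7 -38.4 -36.8] [-3.5 -0.5  1.9]
-39 18 [-39.6 -38.6 -37.1] [-3.5 -1.3  1.7]
-38 14 [-39.9 -38.7 -37. ] [-3.4 -0.5  1.9]
-37 23 [-39.8 -38.8 -36.5] [-3.5 -0.8  1.6]
-36 16 [-40.1 -38.9 -36.8] [-3.4 -1.3  1.5]
-35 18 [-39.9 -38.6 -36.6] [-3.5  0.3  1.9]
-34 15 [-39.7 -38.7 -37. ] [-3.3 -1.3  1.3]
-33 18 [-39.9 -38.7 -36.7] [-3.5 -1.1  1.9]
-32 19 [-40.  -38.8 -36.5] [-3.3 -0.3  2.2]
-31 22 [-40.  -38.7 -36.6] [-3.5 -0.5  2.4]
-30 18 [-39.6 -38.5 -37.4] [-3.3 -0.5  2.2]
-29 12 [-39.8 -39.3 -38.4] [-2.2 -0.5  0.7]
-28 2 [-39.4 -39.4 -39.4] [-2.3 -0.3  1.8]
-7 1 [-43.6 -43.6 -43.6] [13.2 13.2 13.2]
-6 15 [-46.8 -44.5 -40.5] [-15.6 -12.3  14.7]
-5 36 [-47.9 -45.3 -39.5] [-15.8  10.7  14.8]
-4 57 [-50.1 -47.6 -40.3] [-15.1   6.5  14.7]
-3 95 [-52.  -49.8 -41.7] [-15.1   0.3  14.1]
-2 216 [-52.6 -46.9 -21.9] [-14.8   0.8  14.8]
-1 440 [-52.1 -45.8 -22.4] [-15.4  -1.1  14.8]
0 126 [-48.3 -44.  -28.4] [-15.7  -0.2  16. ]
1 124 [-48.4 -44.1 -27.4] [-16.   -1.1  16. ]
2 132 [-48.3 -43.8 -22.8] [-15.6   1.8  16.3]
3 142 [-48.4 -43.  -26. ] [-16.1   0.1  15.5]
4 284 [-48.  -40.  -24.4] [-15.9   2.7  16.6]
5 518 [-46.9 -36.8 -20.7] [-16.5  -4.1  16.4]
6 16 [-40.  -38.6 -32. ] [-10.1  -0.7   2.1]
7 27 [-40.  -38.7 -36.6] [-2.7 -0.2  2.6]
8 17 [-40.  -38.9 -37. ] [-2.7 -0.2  2.6]
9 24 [-39.7 -38.5 -36.8] [-2.4  0.6  2.8]
10 23 [-40.3 -38.7 -36.5] [-2.7 -0.2  2.8]
11 23 [-40.  -38.7 -36.7] [-2.4  0.3  2.6]
12 20 [-39.5 -38.5 -36.7] [-2.7 -0.2  2.8]
13 21 [-39.5 -38.7 -37.1] [-2.6  0.8  2.8]
14 22 [-39.5 -38.7 -36.9] [-2.6 -0.2  2.6]
15 25 [-39.9 -38.8 -37.1] [-2.6 -0.2  2.8]
16 22 [-40.1 -38.6 -36.5] [-2.6  0.3  2.8]
17 23 [-39.8 -39.  -36.3] [-2.6  0.3  2.8]
18 23 [-40.2 -38.8 -36.9] [-2.4 -0.2  2.6]
19 27 [-39.7 -38.7 -37.2] [-2.6 -0.2  2.8]
```

View pics/w6.png

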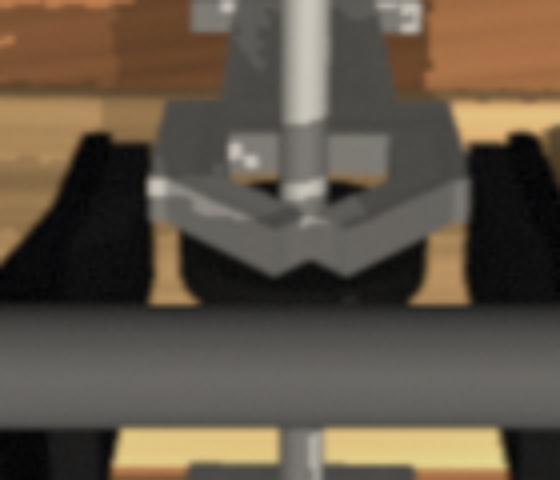

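Crop: the opener's eye is centred on the rod at ≈(305,190), and the black buffer is right behind it, 1–2 mm by depth. Contact should be close. I lower 2 mm more toward full hang and continue in small steps.

Emit:
servo_tool(moves=[[0.7,-1,0,2,0,0,0],[0.7,0,0,0,0,0,0]])

```text
t: 10.45
ee_pos: [0.6498, 0.175, 0.1386]
ee_rot: [-0.189, -3.135, 0.0]
wrist_force: [-1.8, 0.9, -1.6]
opening: 0.0407
finger_force: 23.5
```

Emit:
servo_tool(moves=[[0.7,-1,0,0,0,0,0],[0.7,0,0,0,0,0,0]])

```text
t: 10.7
ee_pos: [0.6506, 0.1748, 0.1386]
ee_rot: [-0.189, -3.135, 0.0]
wrist_force: [-3.6, -0.6, -0.1]
opening: 0.041
finger_force: 23.5
```

Emit:
servo_tool(moves=[[0.7,-1.3,0,0,0,0,0],[0.7,0,0,0,0,0,0]])

```text
t: 10.95
ee_pos: [0.6516, 0.1747, 0.1385]
ee_rot: [-0.189, -3.134, 0.0]
wrist_force: [-6.0, 0.9, 0.2]
opening: 0.0412
finger_force: 23.6
```

Emit:
servo_tool(moves=[[0.7,-0.2,0,0,0,0,0],[0.7,0,0,0,0,0,0],[0.7,0,0,0,0,0,0]])

```text
t: 11.32
ee_pos: [0.6517, 0.1747, 0.1385]
ee_rot: [-0.189, -3.134, 0.0]
wrist_force: [-5.4, 1.1, 0.1]
opening: 0.0407
finger_force: 23.6
```

Emit:
servo_tool(moves=[[0.7,0,0,0,0,0,0],[0.7,0,0,0,0,0,0],[0.7,0,0,0,0,0,0],[0.7,0,0,0,0,0,0]])

```text
t: 11.82
ee_pos: [0.6517, 0.1747, 0.1385]
ee_rot: [-0.189, -3.134, 0.0]
wrist_force: [-6.3, 0.9, -0.6]
opening: 0.0409
finger_force: 23.6
```

Emit:
servo_tool(moves=[[0.7,-0.3,0,0,0,0,0],[0.7,0,0,0,0,0,0],[0.7,0,0,0,0,0,0],[0.7,0,0,0,0,0,0],[0.7,0,0,0,0,0,0],[0.7,0,0,0,0,0,0]])

```text
t: 12.58
ee_pos: [0.6519, 0.1747, 0.1385]
ee_rot: [-0.189, -3.134, 0.0]
wrist_force: [-6.7, 0.5, 0.3]
opening: 0.0408
finger_force: 23.6
```

Emit:
servo_tool(moves=[[0.7,1.5,0,0,0,0,0],[0.7,1.3,0,0,0,0,0],[0.7,0,0,0,0,0,0]])

```text
t: 12.95
ee_pos: [0.6501, 0.1749, 0.1387]
ee_rot: [0.189, 3.136, -0.0]
wrist_force: [-2.8, 0.0, -2.5]
opening: 0.0411
finger_force: 23.2
```

Emit:
servo_tool(moves=[[0.7,0.9,0,0.5,0,0,0],[0.7,0,0,0,0,0,0],[0.55,0,0,0,0,0,0],[0.4,0,0,0,0,0,0],[0.2,0,0,0,0,0,0],[0,0,0,0,0,0,0],[0,0,0,0,0,0,0]])

```text
t: 13.82
ee_pos: [0.6493, 0.1749, 0.1384]
ee_rot: [0.189, 3.136, -0.0]
wrist_force: [0.3, 0.9, -0.0]
opening: 0.0728
finger_force: 0.0
```

Run:
```python
from h import *
s=env.read_state(); print(s["t"],s["wrist_force"],s["opening"],s["ee_pos"]); Rt=Ro.from_rotvec(s["ee_rot"]).as_matrix()
c=cam("wrist"); cv2.imwrite("pics/w7.png",cv2.resize(c["frame"][190:310,180:320],None,fx=4,fy=4))
L=(cloud(c)-s["ee_pos"])@Rt*1000
m=(abs(L[...,1])<30)&(L[...,2]<-20)&(L[...,2]>-60)&(L[...,0]>-12)&(L[...,0]<12)&((abs(L[...,1])>4)|(L[...,2]<-42))
q=L[m]
for a in range(-12,12):
    k=q[(q[:,0]>=a)&(q[:,0]<a+1)]
    if len(k): print(a,len(k),np.round(np.percentile(k[:,2],[2,50,98]),1),np.round(np.percentile(k[:,1],[2,50,98]),1))
```

```text
13.825 [ 0.2781  0.8828 -0.0479] 0.07277157577561508 [0.6493 0.1749 0.1384]
-6 4 [-45.8 -44.4 -41.9] [-15.5   0.1  15.1]
-5 16 [-48.3 -46.4 -42.7] [-15.3  12.5  15. ]
-4 33 [-50.3 -47.2 -42.3] [-15.5  10.7  15.2]
-3 49 [-51.7 -49.2 -42.8] [-14.9  -9.5  14.4]
-2 99 [-53.8 -50.1 -38.9] [-14.8   4.1  14.4]
-1 682 [-54.3 -47.1 -32.8] [-15.1  -0.1  15. ]
0 160 [-53.1 -42.7 -29.9] [-20.   -1.5  21.2]
1 169 [-46.8 -41.  -29.8] [-20.8  -0.2  21. ]
2 150 [-46.6 -42.3 -29.9] [-21.   -0.4  20.4]
3 137 [-46.6 -38.8 -28.2] [-20.6   0.8  20. ]
4 172 [-47.1 -41.7 -25.1] [-20.6  -0.4  20.9]
5 568 [-46.2 -33.9 -20.7] [-20.    4.2  20.6]
6 255 [-45.9 -33.  -20.8] [-20.5  -7.4  20. ]
7 3 [-42.4 -42.4 -42.2] [-0.6 -0.2  0.3]
8 2 [-42.1 -42.  -42. ] [-2.1 -0.9  0.3]
9 4 [-42.5 -42.1 -42. ] [-0.6  0.3  1.3]
10 2 [-42.2 -42.1 -42. ] [-1.1 -0.6 -0.2]
11 5 [-42.9 -42.2 -42.1] [-1.1 -0.2  1.7]
```

Emit:
servo_tool(moves=[[0,0,0,-10,0,0,0],[0,0,0,-20,0,0,0],[0,0,0,-30,0,0,0],[0,0,0,-30,0,0,0],[0,-4,-40,0,0,0,0],[0,-4,-40,0,0,0,0],[0,-4,-40,0,0,0,0],[0,-2.7,-31.2,0,0,0,0]])

```text
t: 14.88
ee_pos: [0.6459, 0.0209, 0.2304]
ee_rot: [0.191, 3.134, 0.0]
wrist_force: [1.1, 0.2, 0.3]
opening: 0.087
finger_force: 0.0
```

Emit:
servo_tool(moves=[[0,0,0,0,0,0,0],[0,0,0,30,0,0,0],[0,0,0,30,0,0,0],[0,0,0,0,0,0,0]])

```text
t: 15.38
ee_pos: [0.6445, 0.0243, 0.1673]
ee_rot: [-0.187, -3.133, 0.0]
wrist_force: [0.2, -0.5, -0.3]
opening: 0.0875
finger_force: 0.0
```

```bash
cat > look.py <<'E'
from h import *
import sys
s=env.read_state(); print({k:s[k] for k in("t","ee_pos","ee_rot","wrist_force","opening","q")}); Rt=Ro.from_rotvec(s["ee_rot"]).as_matrix(); print(Rt)
c=cam("wrist"); cv2.imwrite(f"pics/{sys.argv[1]}.png",c["frame"])
F=c["frame"].astype(int); red=(F[...,2]>2*F[...,1])&(F[...,2]>2*F[...,0])&(F[...,2]>60)
L=(cloud(c)-s["ee_pos"])@Rt*1000
q=L[red&(abs(L[...,1])<40)&(abs(L[...,0])<40)]
for z0 in range(-60,60,5):
    k=q[(q[:,2]>=z0)&(q[:,2]<z0+5)]
    if len(k)>2: print(z0,len(k),"x",np.round(np.percentile(k[:,0],[2,25,50,75,98]),1),"y",np.round(np.percentile(k[:,1],[2,50,98]),1))
E
python3 look.py w8
```

```text
{'t': 15.375, 'ee_pos': array([0.6445, 0.0243, 0.1673]), 'ee_rot': array([-0.187 , -3.1329,  0.0004]), 'wrist_force': array([ 0.1703, -0.4971, -0.2879]), 'opening': 0.08752593628756486, 'q': array([-0.5089,  0.3672,  0.5251,  1.5324, -0.1881,  1.2958,  1.4906])}
[[-0.9929  0.1189 -0.0031]
 [ 0.1189  0.9929 -0.0001]
 [ 0.0031 -0.0005 -1.    ]]
-20 227 x [-7.4 -5.7 -4.2 -2.9 -1.6] y [-7.8 -0.9  7. ]
-15 266 x [-7.4 -5.4 -3.3 -2.  -1.4] y [-12.6  -0.4  11.9]
-10 221 x [-7.2 -4.9 -2.6 -1.9 -1.4] y [-17.3   5.5  17. ]
-5 88 x [-6.4 -2.2 -1.9 -1.6 -1.3] y [-17.9  10.2  17.7]
0 66 x [-2.9 -1.9 -1.8 -1.6 -1.2] y [-16.1 -10.4  15.7]
5 70 x [-5.8 -2.1 -1.8 -1.7 -1.2] y [-15.9   9.6  15.8]
10 264 x [-7.4 -5.3 -2.9 -1.7 -1.3] y [-15.2  -3.8  15. ]
15 103 x [-2.1 -1.9 -1.7 -1.4 -0. ] y [-15.3   4.7  15.4]
20 300 x [-13.3  -1.    1.2   3.5   5.5] y [-14.   -4.   12.3]
25 132 x [-15.3   5.6   6.4   7.1   8.2] y [-10.3  -4.   10.3]
30 46 x [7.2 7.9 8.  8.2 8.4] y [-10.4   5.3  10.5]
35 6 x [7.6 7.6 7.7 7.9 7.9] y [-7.7  0.7  9.8]
```

Emit:
servo_tool(moves=[[0,-3,0,15,0,0,0],[0,0,0,15,0,0,0],[0.4,0,0,0,0,0,0],[0.6,0,0,0,0,0,0],[0.8,0,0,0,0,0,0],[0.8,0,0,0,0,0,0],[0.8,0,0,0,0,0,0],[0.8,0,0,0,0,0,0]], grip_force=15)

```text
t: 16.42
ee_pos: [0.6486, 0.0228, 0.1384]
ee_rot: [0.189, 3.136, 0.0]
wrist_force: [0.1, 2.0, 0.4]
opening: 0.0351
finger_force: 5.1
```

Emit:
servo_tool(moves=[[0.8,0,0,0,0,0,0],[0.8,0,0,0,0,0,0],[0.8,0,0,0,0,0,0]])

```text
t: 16.8
ee_pos: [0.6487, 0.0228, 0.1384]
ee_rot: [0.189, 3.136, 0.0]
wrist_force: [-0.1, 0.9, 0.9]
opening: 0.0333
finger_force: 15.0
```

Emit:
servo_tool(moves=[[0.8,0,0,-5,0,0,0],[0.8,0,0,-4,0,0,0],[0.8,12,0,0,0,0,0],[0.8,14,0,0,0,0,0],[0.8,14,0,0,0,0,0],[0.8,14,0,0,0,0,0],[0.8,10,0,0,0,0,0],[0.8,3,0,0,0,0,0]])

```text
t: 17.8
ee_pos: [0.5815, 0.0311, 0.1476]
ee_rot: [0.189, 3.136, 0.001]
wrist_force: [1.2, -0.1, -0.3]
opening: 0.0337
finger_force: 15.0
```

Emit:
servo_tool(moves=[[0.8,8,0,-7,0,0,0],[0.8,8,0,-7,0,0,0],[0.8,10,0,-1,0,0,0],[0.8,15,0,0,0,0,0],[0.8,25,0,0,0,0,0],[0.8,10,0,0,0,0,0],[0.8,0,0,0,0,0,0]])

```text
t: 18.68
ee_pos: [0.5062, 0.0402, 0.1626]
ee_rot: [0.188, 3.136, 0.001]
wrist_force: [0.3, -0.9, 0.6]
opening: 0.0336
finger_force: 15.0
```

```bash
python3 look.py w9
python3 - <<'E'
from h import *
for n,uv in(("top",(315,236)),("scene",(247,149))):
    c=cam(n); P=cloud(c); D=np.array([.43,-.249])
    m=(np.hypot(P[...,0]-D[0],P[...,1]-D[1])<.1); F=c["frame"].astype(int); hsv=cv2.cvtColor(c["frame"],cv2.COLOR_BGR2HSV)
    w=m&(hsv[...,1]<70)&(F.min(2)>90)
    # largest component
    k,lab,st,_=cv2.connectedComponentsWithStats(w.astype(np.uint8)); i=1+st[1:,4].argmax(); w=lab==i
    cs,_=cv2.findContours(w.astype(np.uint8),cv2.RETR_EXTERNAL,cv2.CHAIN_APPROX_NONE); h=cv2.convexHull(cs[0])[:,0]
    X=onplane(c,h,.034); r=cv2.fitEllipse((X[:,:2]*1000).astype(np.float32)); print(n,"rim",r,st[i])
    Q=P[w]; rim=Q[Q[:,2]>.028]; print("rim pts",len(rim),cv2.minEnclosingCircle((rim[:,:2]*1000).astype(np.float32)),"floor z",np.percentile(Q[np.hypot(*(Q[:,:2]-X[:,:2].mean(0)).T)<.03][:,2],[5,50,95]))
E
```

```text
{'t': 18.675, 'ee_pos': array([0.5062, 0.0402, 0.1626]), 'ee_rot': array([0.1881, 3.1356, 0.0013]), 'wrist_force': array([ 0.2801, -0.8753,  0.6304]), 'opening': 0.033553766028318235, 'q': array([-0.6469,  0.0539,  0.5025,  1.8703, -0.0284,  1.2237,  1.3156])}
[[-0.9928  0.1195  0.0004]
 [ 0.1195  0.9928  0.0008]
 [-0.0003  0.0008 -1.    ]]
-50 200 x [-3.3 -1.7 -0.3  1.2  2.5] y [-5.5  2.7  7.1]
-45 440 x [-3.3 -1.4  0.9  2.2  2.8] y [-10.1   0.3  11.4]
-40 333 x [-3.4 -0.8  1.6  2.3  2.9] y [-15.5   5.3  16.9]
-35 152 x [-3.2  1.9  2.3  2.6  3.1] y [-16.2  10.3  17.4]
-30 107 x [0.3 2.3 2.5 2.7 3.1] y [-16.2  10.5  17.2]
-25 101 x [0.6 2.2 2.4 2.6 3. ] y [-16.1  10.5  17. ]
-20 509 x [-3.3 -1.1  1.1  2.5  3. ] y [-14.8   0.2  15.4]
-15 207 x [2.1 2.4 2.6 2.8 3.2] y [-15.2   0.2  16.4]
-10 524 x [2.4 3.2 5.1 6.9 9.3] y [-14.3   0.2  15.2]
-5 320 x [-10.8   8.9  10.1  11.   12.1] y [-9.9  0.8 11. ]
0 131 x [11.2 12.1 12.3 12.6 12.9] y [-9.8  0.2 10.8]
5 26 x [12.2 12.4 12.4 12.5 12.7] y [-9.4 -0.2 10.4]
top rim ((431.203125, -245.71156311035156), (128.9134063720703, 132.30056762695312), 82.90436553955078) [ 296  216   38   39 1160]
rim pts 236 ((429.3389587402344, -246.47511291503906), 62.411094665527344) floor z [0.0093 0.014  0.0196]
scene rim ((433.29144287109375, -248.7047882080078), (126.02700805664062, 133.02215576171875), 134.95437622070312) [227 132  37  32 789]
rim pts 176 ((431.85784912109375, -248.22970581054688), 65.04912567138672) floor z [0.0105 0.0147 0.0183]
```

Emit:
servo_tool(moves=[[0.8,3,-30,0,0,0,0],[0.8,4,-48,0,0,0,0],[0.8,4,-48,0,0,0,0],[0.8,4,-48,0,0,0,0],[0.8,4,-48,0,0,0,0],[0.8,3,-42,0,0,0,0],[0.8,2,-30,0,0,0,0],[0.8,0,0,0,0,0,0]])

```text
t: 19.82
ee_pos: [0.4468, -0.252, 0.1625]
ee_rot: [-0.196, -3.135, 0.003]
wrist_force: [2.0, 0.3, 0.2]
opening: 0.0336
finger_force: 15.0
```

Emit:
servo_tool(moves=[[0.8,0,0,20,0,-7.5,0],[0.8,0,0,20,0,-7.5,0],[0.8,0,0,0,0,0,0],[0.8,0,0,0,0,0,0]])

```text
t: 20.32
ee_pos: [0.4516, -0.2492, 0.1241]
ee_rot: [0.172, 2.875, -0.023]
wrist_force: [0.3, 0.0, -0.5]
opening: 0.0337
finger_force: 15.0
```

```bash
python3 look.py w10|head -5
python3 - <<'E'
from h import *
s=env.read_state();Rt=Ro.from_rotvec(s["ee_rot"]).as_matrix(); p=s["ee_pos"]+Rt@np.array([-5,0,35])/1000; print("mouth edge",p)
d=np.array([.4315,-.247,.014])-p; print("to centre, world",d*1000,"along tool",Rt.T@np.append(d[:2],0)*1000)
t=cam("top"); X=proj(t,p)[0]; print(X); cv2.imwrite("pics/t10.png",cv2.resize(t["frame"][190:280,270:420],None,fx=4,fy=4))
E
```

```text
{'t': 20.325, 'ee_pos': array([ 0.4516, -0.2492,  0.1241]), 'ee_rot': array([ 0.1718,  2.8749, -0.0233]), 'wrist_force': array([ 0.2679,  0.032 , -0.5082]), 'opening': 0.03371365166734497, 'q': array([-0.3369, -0.1555,  0.7802,  2.126 ,  0.0328,  0.878 ,  1.8846])}
[[-0.959   0.1191  0.2571]
 [ 0.1149  0.9929 -0.0313]
 [-0.259  -0.0005 -0.9659]]
-50 180 x [-3.9 -2.5 -0.9  0.6  2.2] y [-5.5  2.3  6.6]
mouth edge [ 0.4658 -0.2513  0.0918]
to centre, world [-34.2673   4.3109 -77.7599] along tool [33.3554  0.1962 -8.9561]
[318.1555 224.0854]
```

View pics/w10.png

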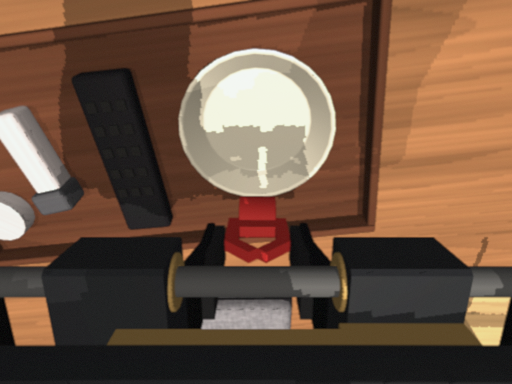

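Wrist view: the whistle is held at ≈(257,230) and the dish is centred at ≈(257,122), in line with it. The mouthpiece edge stands 34 mm from the dish centre. I bring it to 28 mm and lower.

Emit:
servo_tool(moves=[[0.8,6.4,0,16,0,0,0],[0.8,6,0,16,0,0,0],[0.8,6,0,16,0,0,0],[0.8,5,0,16.1,0,0,0],[0.8,0,0,0,0,0,0],[0.8,0,0,0,0,0,0]])

```text
t: 21.18
ee_pos: [0.4451, -0.2492, 0.0555]
ee_rot: [0.173, 2.875, -0.024]
wrist_force: [-0.2, -0.6, -0.6]
opening: 0.0338
finger_force: 15.0
```

Emit:
servo_tool(moves=[[0.8,0.8,0,2.9,0,0,0],[0.8,0.8,0,2.9,0,0,0],[0.8,0,0,0,0,0,0]])

```text
t: 21.55
ee_pos: [0.4439, -0.2486, 0.0484]
ee_rot: [0.174, 2.875, -0.023]
wrist_force: [0.8, 1.2, -0.9]
opening: 0.0337
finger_force: 15.0
```

Emit:
servo_tool(moves=[[0.8,0.4,0,1.4,0,0,0],[0.8,0,0,0,0,0,0]])

```text
t: 21.8
ee_pos: [0.4447, -0.249, 0.0478]
ee_rot: [0.174, 2.874, -0.023]
wrist_force: [-3.0, 0.9, 6.8]
opening: 0.0333
finger_force: 15.0
```

Emit:
servo_tool(moves=[[0.8,-0.2,0,-0.8,0,0,0],[0.8,0,0,0,0,0,0]])

```text
t: 22.05
ee_pos: [0.444, -0.2487, 0.0479]
ee_rot: [0.173, 2.875, -0.023]
wrist_force: [-1.0, -0.7, 1.6]
opening: 0.0336
finger_force: 15.0
```

Emit:
servo_tool(moves=[[0.8,3.6,0,0.6,0,-6,0],[0.8,3.6,0,0.6,0,-6,0],[0.8,0,0,0,0,0,0]])

```text
t: 22.42
ee_pos: [0.4384, -0.2504, 0.0464]
ee_rot: [0.166, 2.664, -0.039]
wrist_force: [-0.6, -0.3, -0.3]
opening: 0.0333
finger_force: 15.0
```

Emit:
servo_tool(moves=[[0.8,0.2,0,0.5,0,0,0],[0.8,0,0,0,0,0,0]])

```text
t: 22.68
ee_pos: [0.4381, -0.2482, 0.0441]
ee_rot: [0.161, 2.67, -0.037]
wrist_force: [-10.0, -0.1, 17.4]
opening: 0.0334
finger_force: 15.0
```

Emit:
servo_tool(moves=[[0.8,-0.6,0,-1.1,0,0,0],[0.8,0,0,0,0,0,0]])

```text
t: 22.92
ee_pos: [0.4377, -0.2471, 0.0445]
ee_rot: [0.159, 2.671, -0.036]
wrist_force: [-0.6, 0.0, 0.9]
opening: 0.0336
finger_force: 15.0
```

Light contact. Release slowly.

Emit:
servo_tool(moves=[[0.6,0,0,0,0,0,0],[0.5,0,0,0,0,0,0],[0.3,0,0,0,0,0,0],[0,0,0,0,0,0,0],[0,0,0,0,0,0,0],[0,0,0,0,0,0,0],[0,0,0,0,0,0,0]])

```text
t: 23.8
ee_pos: [0.4384, -0.2485, 0.0458]
ee_rot: [0.161, 2.667, -0.038]
wrist_force: [-0.2, -0.4, 0.2]
opening: 0.0832
finger_force: 0.0
```

Emit:
servo_tool(moves=[[0,-4,0,-12,0,0,0],[0,-12,0,-22,0,0,0],[0,-15,0,-28,0,0,0],[0,-15,0,-28,0,9,0],[0,-10,0,-35,0,9,0],[0,0,0,-35,0,8,0],[0,0,0,0,0,0,0],[0,0,0,0,0,0,0]])

```text
t: 24.8
ee_pos: [0.4316, -0.2479, 0.2169]
ee_rot: [0.188, 3.12, -0.001]
wrist_force: [0.1, 0.3, -0.3]
opening: 0.087
finger_force: 0.0
```

Run:
```python
from h import *
s=env.read_state(); print({k:s[k] for k in("t","ee_pos","wrist_force","opening")})
c=cam("wrist"); P=cloud(c); a=cam("scene")
F=c["frame"].astype(int); red=(F[...,2]>2*F[...,1])&(F[...,2]>2*F[...,0])&(F[...,2]>60)&(P[...,2]<.1); q=P[red]
print("whistle",len(q),np.nanmedian(q,0),np.nanmin(q,0),np.nanmax(q,0))
x=cv2.resize(a["frame"][190:310,190:310],(384,384)); im=np.hstack([cv2.resize(c["frame"],(416,384))[:, :],x]); cv2.imwrite("pics/f1.png",im)
```

```text
{'t': 24.8, 'ee_pos': array([ 0.4316, -0.2479,  0.2169]), 'wrist_force': array([ 0.0841,  0.3049, -0.2683]), 'opening': 0.08701624532600058}
whistle 1225 [ 0.4136 -0.2452  0.0385] [ 0.3741 -0.2602  0.0212] [ 0.4539 -0.2236  0.0436]
```

View pics/f1.png

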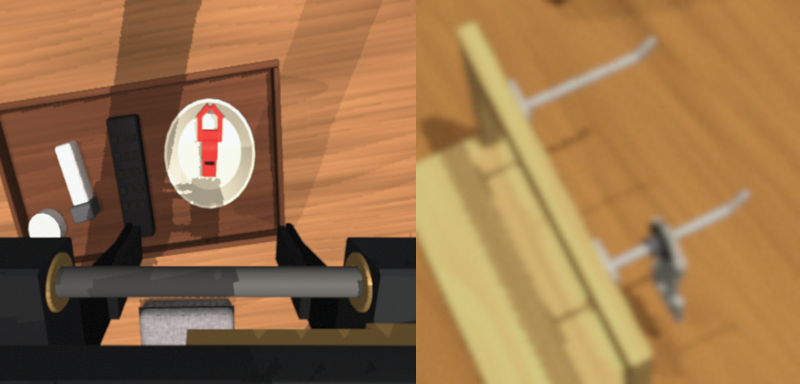

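The whistle lies in the dish (≈(209,140)). The opener hangs on the spare hook against the buffer (≈(665,265)), the other hook is empty, and the robot touches nothing.

```bash
python3 -c "
from plant import env
print(env.sign_off())"
```

```text
the job is handed in; nothing more can be done
None
```

The job is handed in at about 25 s: the opener hangs on the spare hook at the buffer, pressed there at about 6 N for over half a second, and the whistle lies in the ring dish; while being set down it was pressed onto the dish at about 17 N for a moment.

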